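# Release the shaker lid with its paired latch buttons

## Robot

A 7-joint arm with a two-finger parallel gripper is mounted at the origin on the work surface. World frame = base frame: x ahead of the robot, y to its left, z up, the work surface at z = 0. Lengths are in m, angles in rad, forces in N, time in s.
With the tool pointing down it reaches from about 0.425 to 1.025 m from the base axis. Payload 9.4 kg.
Tool frame: the origin (TCP) lies at the very end of the fingers, on their centre line; the grasp point (between the pads) lies 19 mm behind it (robot.grasp_offset is the z of the grasp point in the tool frame, in m); z points along the fingers, y is the direction in which the jaws open and shut (so a half turn about z gives the same grasp; the last joint's range is limited). The gripper opens to 85 mm and grips with 20 to 120 N. Pads are 22 mm wide; open, the fingers measure 114 mm over their backs; the gripper's body (76 mm by 85 mm) begins 54 mm behind the grasp point. The pads swing forward as they close: fully open they stand 13 mm farther back than shut.
Start: joints at [1.217, 0.599, -0.003, 1.599, 0.002, 0.943, -0.08], TCP at [0.198, -0.697, 0.231] pointing down, gripper open.
Joint ranges: [-2.57, 2.57], [-0.35, 1.97], [-1.29, 1.29], [0.11, 2.56], [-1.05, 4.19], [0.11, 1.86], [-2.63, 2.63]. Speed limits (rad/s): [2.22, 2.22, 3.01, 3.01, 3.14, 3.14, 3.14].

## Interface

Orientations are given as [roll, pitch, yaw] about the fixed x, y, z axes, in that order (R = Rz(yaw) Ry(pitch) Rx(roll)).
In Python, from station import robot, sensors, viewer, models gives the robot as it stands. The module is installed in compiled form; this text tells all that it offers. Calls block until the motion is done:
- robot.move_pose(position, orientation): joint-space move of the TCP to a pose.
- robot.move_linear(position, rot=None, speed=0.15, threshold=None): straight line of the TCP; rot=None keeps the orientation; speed is the mean speed in m/s. With threshold (N) it stops when the force on the tool has changed by that much, and returns True; else False.
- robot.set_joints(angles): joint-space move.
- robot.gripper_open() and robot.close_gripper(strength=None): open the fingers fully, or close them until they stop; strength is the grip in N (None keeps the last).
- robot.dwell(seconds).
- robot.solve_ik(position, orientation): joint angles nearest the present ones, or None.
- sensors.get_state(): the state.
- viewer.capture(name): name is "scene" or "top" or "wrist"; returns a dict with "frame" (400x640x3 uint8, blue, green, red), "K" (3x3 intrinsics, pixels), "world_from_camera" (4x4, takes a point from camera to world coordinates). Camera axes: x right, y down, z forward; pixel columns grow to the right and rows downward; lengths in m; the calibration is good to about 2 mm. A picture is of the moment at which its call begins. There is no depth.
A pose or a line that the arm cannot do raises robot.IKError and nothing moves.
- robot.sign_off(): hands the job in, once; it reports no verdict.
Trained networks look in the newest picture that a camera, given by its name, has taken for a name from the list of things; names that differ only in an ending like _2 or _b are one class to them, and where a whole thing is asked for, a point or a joint stands for the part that bears it (a point fixed in the world has none). Each returns a list of dicts, best first, with "p" (0 to 1); they miss things now and then, are a little off and sometimes report something else, mostly with a low value. They report only what shows in the picture. A call takes as long as a camera call.
- models.regions_of(camera, label): "mask" (400x640 bool, what is visible of it) and "rect" ([left, top, right, bottom] in pixels, round what is visible of it).
- models.spot_point(camera, label): "centre" ([column, row] in pixels: a listed point, or the origin of a listed thing).
The state is a dict: "t": time; "qpos": joint angles; "joint_vel": joint speeds; "joint_torque": joint torques, N m; "eef_pos": TCP position; "ee_rot": TCP orientation; "contact_force": force on the tool from outside, world axes, zero at the start; "wrist_torque": the same for the moment, N m; "opening": finger opening in m.
Only numpy, scipy, OpenCV 4.12 (cv2) and the standard library are available. Lean on these libraries where they do the work, as an engineer would, in place of code of your own. Each camera call takes 0.05 s, during which the arm holds its last target. There are 200 camera calls.

## Task

Open the catch of the microplate shaker's lid: with one fingertip on each of the two latch buttons on the rail in front of the lid, press both right down together and keep them down until the lid has finished rising on its own spring, then let go of both. Touch neither the lid nor anything else standing on the bench; nothing is to be picked up.

Things in the scene. Friction and masses are not known exactly. Their poses are not given: they have to be found in the camera images.
- shaker: Fixed microplate shaker, white case 270 mm front to back, 230 wide, 78 high. Origin: centre of its underside, on the bench; x points front to rear, y to its left, z up. From the front: sloping panel with flat foil keys (no function here), level rail (78 mm high, 75 to 33 mm in front of the origin) with the two latch buttons, then the lid (black frame, clear window). Stands differently each run.
- button_left_top (a point): Centre of the top of the left latch button: grey rectangular push button, 24 mm front to back, 22 mm wide, at shaker x = -57 mm, y = +30 mm, top 86 mm above the bench, 8 mm above the rail. The lid's front edge is 24 mm behind this point and 6 mm higher. Moves down with the button.
- button_right_top (a point): The same for the right latch button, at shaker x = -57 mm, y = -30 mm: the two are 60 mm apart centre to centre, with 38 mm clear between them.
- button_left (a joint): How far the left button is pressed straight down, m: 0 up, 0.0055 fully down on its stop. Yields from about 1.5 N, is down at about 4 N, springs back when let go. Its catch frees the lid at about 3 mm; either catch alone keeps the lid shut, and takes hold again when its button comes up.
- button_right (a joint): The same for the right button.
- lid (a joint): Lid angle, rad: about 0 latched, 0.2 fully risen (front edge 28 mm up, against its stop). Hinged along its rear edge; once both catches are off, a damped spring raises it by itself in about 2 s, and it stays up.
- lid_edge (a point): Middle of the upper front edge of the lid (lid 141 mm long from hinge to front edge, 190 mm wide, 12 mm thick); 92 mm above the bench when shut, 120 mm when risen.
- plate: Bystander, loose: lidded 96-well plate, 86 x 128 x 20 mm; origin at the centre of its underside.
- bottle: Bystander, loose: glass reagent bottle, 62 mm across, 115 mm tall; origin at the centre of its underside.
- tube_rack: Bystander, loose: blue rack of capped microtubes, 60 x 100 x 50 mm; origin at the centre of its underside.
- tip_box: Bystander, loose: open box of pipette tips, 85 x 120 x 56 mm; origin at the centre of its underside.

How it is judged:
By the outcome, as a careful person would: the job done as asked, in the order asked, and still so for the second after the job is handed in, with the robot touching nothing.
It also fails if it takes over 35 s, if anything falls off the work surface, if the arm or the gripper's body presses on something with over 40 N, if the wrist force passes 120 N, or if a joint passes its speed limit or range.

## Working session

There is one attempt and no reset: what is moved stays moved. The work goes in short steps, each a Python script; the robot and the scene stay as the last script left them, time stands still between calls to the robot, and variables do not carry over. Pictures are saved under pics/ and viewed, about 8 in all and at most 12, crops included, and the job is handed in when it is done.

```bash
mkdir -p pics; cat > h.py <<'E'
from station import robot, sensors, viewer, models
import numpy as np, cv2
def ray(c,uv):
    K=c["K"];T=c["world_from_camera"]
    d=T[:3,:3]@np.linalg.solve(K,[uv[0],uv[1],1.]);return T[:3,3],d
def onz(c,uv,z):
    o,d=ray(c,uv);return o+d*(z-o[2])/d[2]
E
python3 - <<'E'
from h import *
P=[]
for n in("scene","top"):
    c=viewer.capture(n);P.append(c["frame"])
    print(n,c["world_from_camera"][:3,3].round(3))
    for l,z in(("button_left_top",.086),("button_right_top",.086),("shaker",0),("lid_edge",.092),("bottle",0),("plate",0),("tube_rack",0),("tip_box",0)):
        for r in models.spot_point(n,l)[:2]:
            print(l,round(r["p"],2),np.round(r["centre"],1),onz(c,r["centre"],z).round(4))
cv2.imwrite("pics/a.png",P[0]);cv2.imwrite("pics/b.png",P[1])
s=sensors.get_state();print(s["t"],s["opening"],s["ee_rot"])
E
```

```text
scene [ 0.889 -0.484  1.074]
button_left_top 0.68 [319.4 216.5] [0.5962 0.0224 0.086 ]
button_left_top 0.55 [273.4 260.7] [ 0.5554 -0.1396  0.086 ]
button_right_top 0.61 [268.9 282.5] [ 0.5753 -0.1928  0.086 ]
button_right_top 0.2 [272.6 262.6] [ 0.5563 -0.1448  0.086 ]
shaker 0.91 [292.1 291.7] [ 0.6134 -0.1613  0.    ]
shaker 0.61 [273.5 260.9] [ 0.5269 -0.1099  0.    ]
lid_edge 0.62 [279.7 271.4] [ 0.5853 -0.1586  0.092 ]
bottle 0.87 [295.4 375.6] [ 0.721  -0.3327  0.    ]
plate 0.57 [273.5 208.2] [0.4415 0.0306 0.    ]
tube_rack 0.69 [321.  218.6] [0.5779 0.0625 0.    ]
top [0.401 0.067 1.223]
button_left_top 0.5 [404.2 199.8] [ 0.5607 -0.1445  0.086 ]
button_left_top 0.46 [319.5 197.5] [0.572  0.0602 0.086 ]
button_right_top 0.45 [423.3 191.1] [ 0.5807 -0.192   0.086 ]
shaker 0.62 [400.2 181.7] [ 0.6209 -0.1526  0.    ]
lid_edge 0.84 [414.4 185.9] [ 0.593  -0.1699  0.092 ]
bottle 0.58 [463.5 139. ] [ 0.7313 -0.3268  0.    ]
bottle 0.4 [402.2 182.3] [ 0.6191 -0.1578  0.    ]
plate 0.8 [333.6 250.7] [0.4462 0.0275 0.    ]
tube_rack 0.98 [319.2 198.9] [0.5813 0.0606 0.    ]
tube_rack 0.36 [332.3 248.5] [0.4519 0.0306 0.    ]
tip_box 0.56 [484.  179.8] [ 0.6198 -0.3725  0.    ]
0.9 0.08550910562920232 [ 3.14154020e+00 -6.31308467e-06  2.76824170e-01]
```

View pics/a.png

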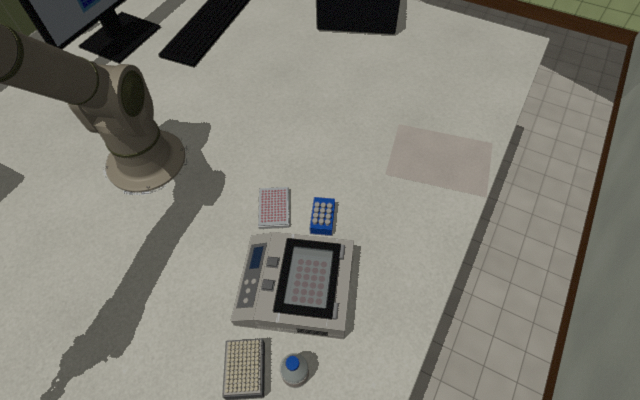

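View pics/b.png

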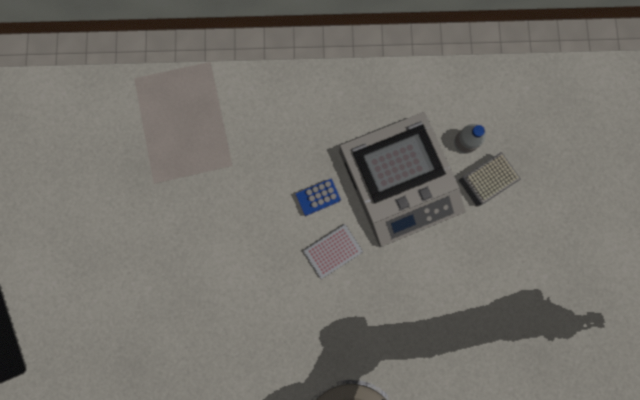

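The gripper has no partial opening. The pads do swing forward as they close, so closing at a set height over the buttons should wedge each tip down onto its own button. First I'll hover and measure with the wrist camera.

```bash
python3 - <<'E'
from h import *
L=np.array([.557,-.142]);R=np.array([.578,-.193]);m=(L+R)/2
d=L-R;yaw=np.arctan2(-d[0],d[1]);print(m,yaw)
robot.move_pose([*m,.26],[np.pi,0,yaw])
c=viewer.capture("wrist");cv2.imwrite("pics/c.png",c["frame"])
print(c["world_from_camera"].round(3))
for l,z in(("button_left_top",.086),("button_right_top",.086),("lid_edge",.092),("shaker",0)):
    for r in models.spot_point("wrist",l)[:2]: print(l,round(r["p"],2),np.round(r["centre"],1),onz(c,r["centre"],z).round(4))
s=sensors.get_state();print(s["t"],s["eef_pos"],s["ee_rot"],s["qpos"].round(2) if hasattr(s["qpos"],"round") else s["qpos"])
E
```

```text
[ 0.5675 -0.1675] 0.3906070436976851
[[ 0.379 -0.886 -0.269  0.635]
 [-0.925 -0.363 -0.11  -0.141]
 [-0.     0.29  -0.957  0.404]
 [ 0.     0.     0.     1.   ]]
button_left_top 0.94 [290.8 178.9] [ 0.5534 -0.1434  0.086 ]
lid_edge 0.71 [320.1 159.8] [ 0.5838 -0.163   0.092 ]
shaker 0.89 [317.3 119.3] [ 0.6135 -0.1475  0.    ]
shaker 0.32 [490.6  91. ] [ 0.7221 -0.3262  0.    ]
3.4583 [ 0.5674093  -0.16802938  0.2599349 ] [3.14157134e+00 9.05500312e-05 3.89786845e-01] [ 0.3   0.41 -0.15  1.88  0.08  0.86 -1.07]
```

View pics/c.png

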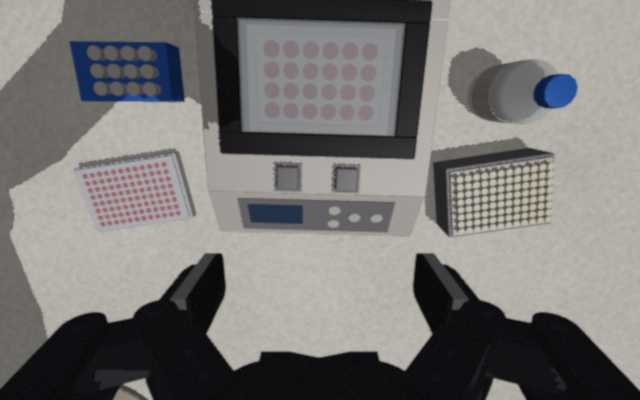

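The wrist view shows the left and right buttons near (288,178) and (346,179), with the lid's front edge at row ~156 and nearly level. I'll refine this with an enlarged crop and the masks.

```bash
python3 - <<'E'
from h import *
c=viewer.capture("wrist");f=c["frame"]
for l in("button_left","button_right"):
    for r in models.regions_of("wrist",l)[:2]: 
        ys,xs=np.nonzero(r["mask"]);print(l,round(r["p"],2),r["rect"],xs.mean(),ys.mean(),len(xs))
for l in("button_left_top","button_right_top"):
    for r in models.spot_point("wrist",l)[:2]: print(l,round(r["p"],2),np.round(r["centre"],1),onz(c,r["centre"],.086).round(4))
cv2.imwrite("pics/d.png",cv2.resize(f[140:215,260:380],None,fx=6,fy=6,interpolation=cv2.INTER_CUBIC))
np.savez("c.npz",K=c["K"],T=c["world_from_camera"])
E
```

```text
button_left 0.85 [274.0, 169.2, 302.0, 191.7] 287.670349907919 177.2338858195212 543
button_left 0.66 [212.9, 0.0, 432.7, 160.2] 320.69961586158917 76.71277335833761 33061
button_right 0.94 [336.4, 169.3, 359.3, 193.7] 346.3391472868217 179.37596899224806 516
button_right 0.51 [75.3, 151.3, 195.8, 233.1] 136.1297535963538 191.63637658453212 7021
button_left_top 0.78 [289.3 177.6] [ 0.5542 -0.1407  0.086 ]
button_right_top 0.94 [348.4 178.2] [ 0.5764 -0.1964  0.086 ]
```

View pics/d.png

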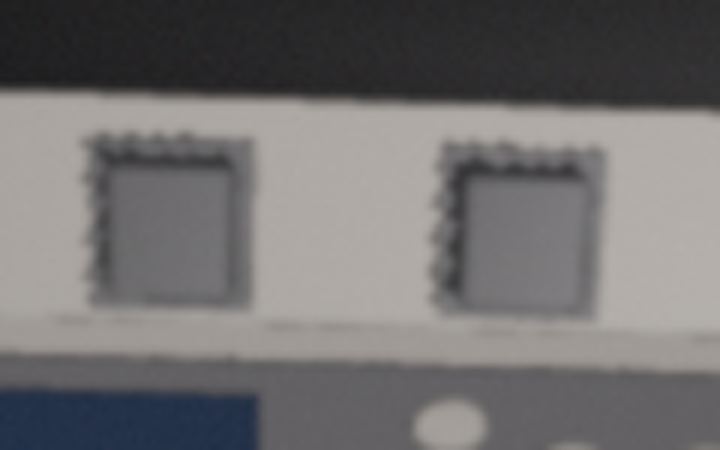

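Crop: the left button top is centred at px (288.3,178.8) and the right at (347.7,180.5). The rail tilts slightly, so yaw needs a small correction.

```bash
python3 - <<'E'
from h import *
z=np.load("c.npz");c={"K":z["K"],"world_from_camera":z["T"]}
L=onz(c,(288.3,178.8),.086);R=onz(c,(347.7,180.5),.086);d=(L-R)[:2];yaw=np.arctan2(-d[0],d[1]);m=((L+R)/2)[:2]
print(L,R,np.linalg.norm(d),yaw,m)
fwd=np.array([np.cos(yaw),np.sin(yaw)])
t=m-.002*fwd
print(t)
np.savez("t.npz",t=t,yaw=yaw,m=m)
robot.move_pose([*t,.115],[np.pi,0,yaw])
c=viewer.capture("wrist");cv2.imwrite("pics/e.png",c["frame"])
for l in("button_left_top","button_right_top"):
    for r in models.spot_point("wrist",l)[:1]: print(l,round(r["p"],2),np.round(r["centre"],1),onz(c,r["centre"],.086).round(4))
s=sensors.get_state();print(s["t"],s["eef_pos"],s["contact_force"],s["ee_rot"])
E
```

```text
[ 0.5526852  -0.14024435  0.086     ] [ 0.57395884 -0.19668956  0.086     ] 0.06032105006606906 0.3604267086276386 [ 0.56332202 -0.16846695]
[ 0.56145053 -0.1691723 ]
button_left_top 0.76 [267.9 229.8] [ 0.5529 -0.1409  0.086 ]
4.4917 [ 0.56292341 -0.16949646  0.11700265] [0.41570617 0.25558055 0.67971669] [ 3.13959539e+00 -3.03161948e-03  3.60365521e-01]
```

View pics/e.png

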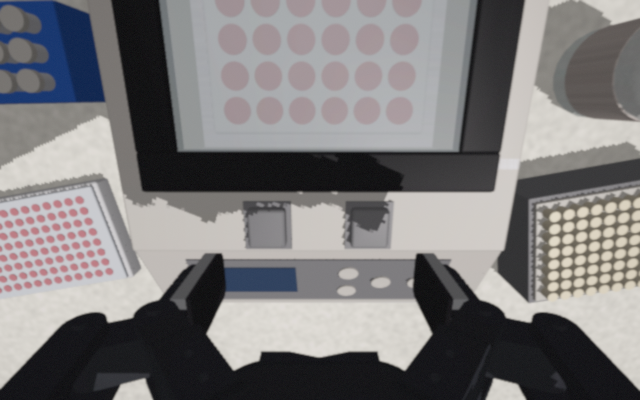

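Buttons at (268,228) and (370,228), midway between the fingers (midpoint 319), so it is aligned. Next: descend, close to wedge the tips down, and check.

```bash
python3 - <<'E'
from h import *
z=np.load("t.npz");t=z["t"];yaw=float(z["yaw"])
hit=robot.move_linear([*t,.077],[np.pi,0,yaw],speed=.05,threshold=4)
robot.dwell(.2)
def p(n):
    s=sensors.get_state();print(n,round(s["t"],2),np.round(s["eef_pos"],4),np.round(s["contact_force"],1),round(s["opening"],4))
p(hit)
if not hit:
    robot.close_gripper(20);p("closed")
    for i in range(3): robot.dwell(.8);p("hold")
    c=viewer.capture("wrist");cv2.imwrite("pics/f.png",c["frame"])
E
```

```text
False 5.6 [ 0.5616 -0.1692  0.0773] [-0.2 -1.  -0. ] 0.0857
closed 6.37 [ 0.5625 -0.1701  0.0781] [ 0.4 -2.5 12.2] -0.0
hold 7.17 [ 0.5625 -0.1701  0.0781] [-0.8 -2.6 12.5] 0.0001
hold 7.97 [ 0.5625 -0.1701  0.0781] [ 0.3 -2.9 12.6] -0.0001
hold 8.77 [ 0.5625 -0.1701  0.0781] [-0.8 -2.7 11.5] 0.0002
```

View pics/f.png

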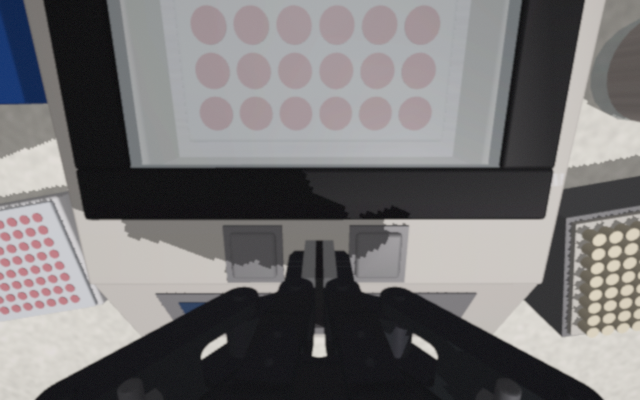

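The closing force beat the compliant arm (about 15 N/mm), so the fingers slid over the buttons and shut on the rail between them, with about 12 N on the tool. The lid still looks shut. A static alternative: closing the open jaws on the buttons' outer flanks (82 mm across) gives the fingers a definite stop. One fingertip is then on each button, and moving the arm down carries both buttons with it. I'll lift, reopen and measure centring and tip height first.

```bash
python3 - <<'E'
from h import *
z=np.load("t.npz");t=z["t"];yaw=float(z["yaw"])
robot.move_linear([*t,.098],[np.pi,0,yaw],speed=.06)
def shot(n):
    c=viewer.capture("wrist");s=sensors.get_state()
    cv2.imwrite(f"pics/{n}.png",cv2.resize(c["frame"][180:330,160:480],None,fx=2.5,fy=2.5,interpolation=cv2.INTER_CUBIC))
    from scipy.spatial.transform import Rotation as Ro
    T=np.eye(4);T[:3,:3]=Ro.from_euler("xyz",s["ee_rot"]).as_matrix();T[:3,3]=s["eef_pos"]
    C=np.linalg.inv(T)@c["world_from_camera"];print(n,round(s["t"],2),s["eef_pos"],s["ee_rot"],"\n",C.round(4),c["K"][0,0],c["K"][:2,2])
    np.savez(n+".npz",C=C,K=c["K"],T=T)
    I=np.linalg.inv(C)
    for x in(-.011,.011):
      for y in(-.0428,0,.0428):
        for zz in(-.013,-.008,0):
            p=I@[x,y,zz,1];q=c["K"]@p[:3];print((x,y,zz),(q[:2]/q[2]).round(1),end=" ")
        print()
shot("g_shut")
robot.gripper_open()
shot("g_open")
E
```

```text
g_shut 9.37 [ 0.56134076 -0.16906266  0.09797855] [-3.14147723e+00  3.54825924e-05  3.60517794e-01] 
 [[-1.000e-04 -9.572e-01 -2.893e-01  7.360e-02]
 [ 1.000e+00  0.000e+00 -4.000e-04  0.000e+00]
 [ 4.000e-04 -2.893e-01  9.572e-01 -1.441e-01]
 [ 0.000e+00  0.000e+00  0.000e+00  1.000e+00]] 321.6644178600004 [318.88542393 197.30514137]
(-0.011, -0.0428, -0.013) [227.2 289.6] (-0.011, -0.0428, -0.008) [230.  283.7] (-0.011, -0.0428, 0) [234.2 275.1] 
(-0.011, 0, -0.013) [319.  289.6] (-0.011, 0, -0.008) [319.  283.7] (-0.011, 0, 0) [319.  275.1] 
(-0.011, 0.0428, -0.013) [410.8 289.6] (-0.011, 0.0428, -0.008) [408.  283.8] (-0.011, 0.0428, 0) [403.8 275.1] 
(0.011, -0.0428, -0.013) [223.1 246.5] (0.011, -0.0428, -0.008) [226.2 241.8] (0.011, -0.0428, 0) [230.8 234.8] 
(0.011, 0, -0.013) [319.  246.5] (0.011, 0, -0.008) [319.  241.8] (0.011, 0, 0) [319.  234.9] 
(0.011, 0.0428, -0.013) [414.9 246.5] (0.011, 0.0428, -0.008) [411.8 241.8] (0.011, 0.0428, 0) [407.2 234.9] 
g_open 10.2 [ 0.56145779 -0.16921193  0.09800545] [3.14156425e+00 7.81739781e-06 3.60374246e-01] 
 [[-1.000e-04 -9.571
[... 159 characters left out ...]
.000e+00]] 321.6644178600004 [318.88542393 197.30514137]
(-0.011, -0.0428, -0.013) [227.2 289.7] (-0.011, -0.0428, -0.008) [230.1 283.8] (-0.011, -0.0428, 0) [234.3 275.2] 
(-0.011, 0, -0.013) [319.2 289.8] (-0.011, 0, -0.008) [319.2 283.9] (-0.011, 0, 0) [319.2 275.2] 
(-0.011, 0.0428, -0.013) [411.2 289.8] (-0.011, 0.0428, -0.008) [408.4 283.9] (-0.011, 0.0428, 0) [404.2 275.2] 
(0.011, -0.0428, -0.013) [223.2 246.6] (0.011, -0.0428, -0.008) [226.3 241.8] (0.011, -0.0428, 0) [230.8 234.9] 
(0.011, 0, -0.013) [319.2 246.6] (0.011, 0, -0.008) [319.2 241.9] (0.011, 0, 0) [319.2 234.9] 
(0.011, 0.0428, -0.013) [415.3 246.6] (0.011, 0.0428, -0.008) [412.2 241.9] (0.011, 0.0428, 0) [407.6 234.9]
```

View pics/g_open.png

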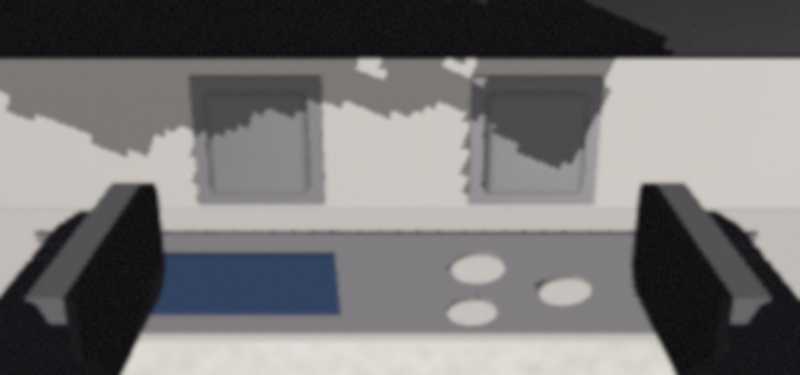

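View pics/g_shut.png

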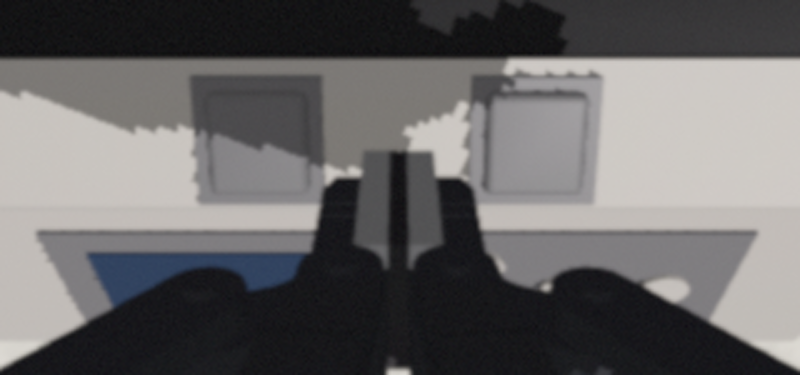

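Buttons are centred about 0.4 mm left of the finger centreline, and the rows are level, so yaw is right. Open-tip setback is about 13–14 mm. Next: flank grip with about 2 mm of overlap, then carry the buttons down.

```bash
python3 - <<'E'
from h import *
z=np.load("t.npz");t=z["t"];yaw=float(z["yaw"])
t=t+.0004*np.array([-np.sin(yaw),np.cos(yaw)]);np.savez("t2.npz",t=t,yaw=yaw)
def p(n):
    s=sensors.get_state();print(n,round(s["t"],2),np.round(s["eef_pos"],4),np.round(s["contact_force"],1),round(s["opening"],4));return s
robot.move_linear([*t,.080],speed=.05); p("pre")
hit=robot.move_linear([*t,.0712],speed=.03,threshold=3); p(hit)
if not hit:
    robot.close_gripper(40); s=p("closed")
    if s["opening"]>.076:
        hit=robot.move_linear([*t,.0650],speed=.01,threshold=35); p(("down",hit))
        robot.dwell(.8); p("hold")
    c=viewer.capture("wrist");cv2.imwrite("pics/i.png",c["frame"])
E
```

```text
pre 10.71 [ 0.5611 -0.1687  0.0795] [ 0.3 -0.4 -0.5] 0.0853
False 11.15 [ 0.5612 -0.1688  0.071 ] [-0.7 -0.3  0.5] 0.0854
closed 11.93 [ 0.5701 -0.1756  0.0779] [  5.4 -15.1  45.7] -0.0001
```

View pics/i.png

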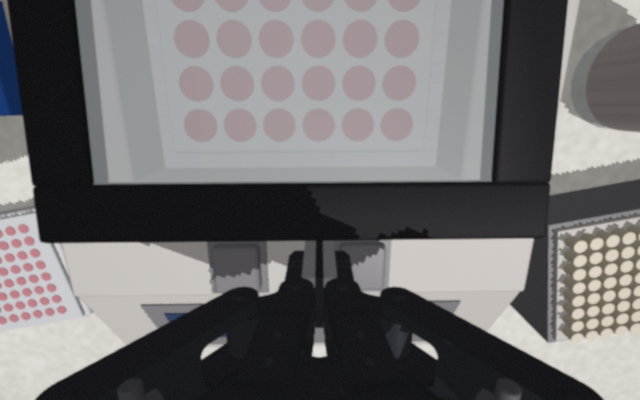

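The fingers rode over again. The tips must be further back than I assumed, and the arm deflected (46 N). The lid still looks shut (front edge at row 240, tips at row 250 clear of it). I need the real open-tip height, so I'll lift, reopen and touch the rail lightly beside the buttons.

```bash
python3 - <<'E'
from h import *
z=np.load("t2.npz");t=z["t"];yaw=float(z["yaw"])
def p(n):
    s=sensors.get_state();print(n,round(s["t"],2),np.round(s["eef_pos"],4),np.round(s["contact_force"],1),round(s["opening"],4));return s
robot.move_linear([*t,.098],[np.pi,0,yaw],speed=.08); p("up")
robot.gripper_open()
c=viewer.capture("wrist");cv2.imwrite("pics/j.png",c["frame"])
for l in("button_left","button_right","lid"):
    r=models.regions_of("wrist",l)[:1]
    if r:print(l,round(r[0]["p"],2),r[0]["rect"])
o=cv2.absdiff(c["frame"][180:330,160:480],cv2.resize(cv2.imread("pics/g_open.png"),(320,150),interpolation=cv2.INTER_AREA));print("diff",o.mean())
robot.move_linear([*t,.070],speed=.06); p("pre")
hit=robot.move_linear([*t,.058],speed=.012,threshold=2.5); s=p(("rail",hit))
robot.move_linear([*t,s["eef_pos"][2]+.003],speed=.05);p("end")
E
```

```text
up 12.46 [ 0.5611 -0.1686  0.0979] [-0.7 -0.  -0.4] -0.0001
button_left 0.61 [239.9, 218.4, 286.1, 262.2]
lid 0.75 [241.2, 217.6, 282.2, 262.9]
diff 10.763694444444445
pre 14.06 [ 0.5612 -0.1688  0.0697] [ 0.   0.2 -0.4] 0.0853
('rail', True) 14.62 [ 0.5614 -0.1689  0.0649] [-0.6 -0.5  6.7] 0.0853
end 14.88 [ 0.5614 -0.1688  0.0681] [ 0.2  0.1 -0.6] 0.0854
```

```bash
python3 - <<'E'
from h import *
a=cv2.imread("pics/j.png")[170:340,160:480]
s=viewer.capture("scene")["frame"][215:345,215:375]
a=cv2.resize(a,(640,340),interpolation=cv2.INTER_CUBIC);s=cv2.resize(s,(320,260),interpolation=cv2.INTER_CUBIC)
o=cv2.imread("pics/a.png")[215:345,215:375];o=cv2.resize(o,(320,260),interpolation=cv2.INTER_CUBIC)
cv2.imwrite("pics/k.png",np.vstack([a,np.hstack([o,s])])[:600])
E
```

```text
(no output)
```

View pics/k.png

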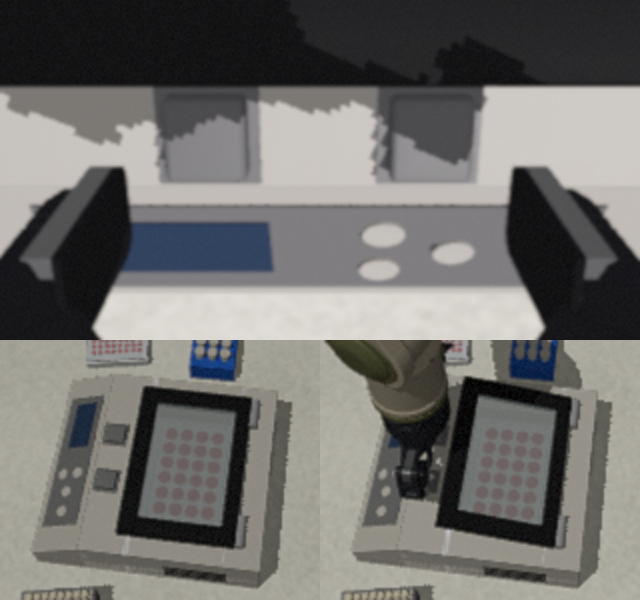

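In the wrist view the lid's front edge has moved from row ~203 to ~212, and in the scene crop its front sits higher. The second pass seems to have tripped the catches. I'll compute the lid angle.

```bash
python3 - <<'E'
from h import *
g=np.load("g_open.npz");t0=np.load("t.npz");m=t0["m"];yaw=float(t0["yaw"]);K=g["K"]
f=np.array([np.cos(yaw),np.sin(yaw)])
T=g["T"]@g["C"];I=np.linalg.inv(T)
for a in(0,.05,.1,.15,.2):
    h=m+f*(.024+.141); 
    for lab,dz in(("top",.092),("bot",.080)):
        # hinge height .080
        x=-.141*np.cos(a)-(dz-.08)*np.sin(a)*-1; zz=.08+.141*np.sin(a)+(dz-.08)*np.cos(a)
        P=I@[*(h+f*x),zz,1];q=K@P[:3];print(a,lab,(q[:2]/q[2]).round(1))
import cv2
for n in("c","e","f","i","j"):pass
a=cv2.imread("pics/j.png",0).astype(int);print("j edge row (col 300)",[int(v) for v in a[195:225,310]])
c=viewer.capture("wrist");b=cv2.cvtColor(c["frame"],cv2.COLOR_BGR2GRAY).astype(int)
print(sensors.get_state()["eef_pos"],[int(v) for v in b[190:290:3,310]])
E
```

```text
0 top [319.1 201.6]
0 bot [319.1 194.7]
0.05 top [319.1 204.6]
0.05 bot [319.1 198.3]
0.1 top [319.1 207. ]
0.1 bot [319.1 201.5]
0.15 top [319.1 208.9]
0.15 bot [319.1 204.3]
0.2 top [319.1 210.2]
0.2 bot [319.1 206.5]
j edge row (col 300) [18, 18, 20, 20, 14, 16, 19, 21, 18, 20, 21, 20, 17, 19, 19, 17, 22, 39, 81, 112, 121, 120, 121, 122, 121, 121, 121, 121, 125, 142]
[ 0.56122634 -0.16879043  0.0678301 ] [22, 21, 21, 22, 21, 24, 22, 23, 21, 24, 22, 23, 25, 22, 23, 20, 21, 20, 37, 131, 132, 132, 132, 131, 158, 210, 210, 210, 209, 209, 209, 210, 209, 209]
```

The lid is fully risen (row 212 matches 0.2 rad). So the second close pressed both buttons far enough to free the catches, but slid off them while the lid rose. That misses "keep them down until risen", and I can't undo it without touching the lid. I'll still do a proper held press and release on both buttons, gripping deeper on the flanks with minimal force.

```bash
python3 - <<'E'
from h import *
z=np.load("t2.npz");t=z["t"];yaw=float(z["yaw"])
def p(n):
    s=sensors.get_state();print(n,round(s["t"],2),np.round(s["eef_pos"],4),np.round(s["contact_force"],1),round(s["opening"],4));return s
robot.move_linear([*t,.0675],speed=.03);p("pre")
robot.close_gripper(20);s=p("closed")
if s["opening"]>.074:
    robot.move_linear([*t,.0695],speed=.02);s=p("raised")
    if s["opening"]>.074:
        robot.move_linear([*t,.0640],speed=.01,threshold=40);p("down")
        robot.dwell(1);p("hold")
c=viewer.capture("wrist");cv2.imwrite("pics/l.png",c["frame"])
E
```

```text
pre 15.22 [ 0.5612 -0.1687  0.0673] [-0.4  0.4 -1.2] 0.0855
closed 15.44 [ 0.5613 -0.1688  0.0676] [-0.6 -0.2  2.9] 0.0806
raised 15.69 [ 0.5612 -0.1688  0.0685] [  3.6  -1.2 -17.6] 0.0801
down 16.12 [ 0.5612 -0.1689  0.0672] [-1.1  0.4  6.8] 0.0802
hold 17.12 [ 0.5613 -0.1689  0.0672] [-0.4  0.3  7.6] 0.0799
```

View pics/l.png

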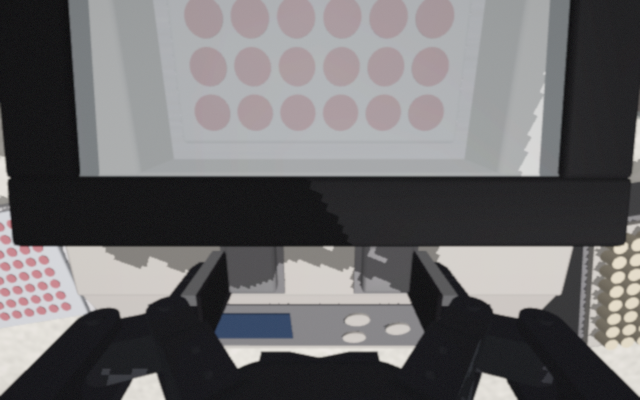

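The flank grip holds (opening 0.080, lid still up). I'll slide up the flanks in small steps for stroke, then carry both buttons right down, hold and release.

```bash
python3 - <<'E'
from h import *
z=np.load("t2.npz");t=z["t"];yaw=float(z["yaw"])
def p(n):
    s=sensors.get_state();print(n,round(s["t"],2),np.round(s["eef_pos"],4),np.round(s["contact_force"],1),round(s["opening"],4));return s
for zt in np.arange(.0690,.0745,.0005):
    robot.move_linear([*t,zt],speed=.01);s=p(round(zt,4))
    if s["eef_pos"][2]>.0714 or s["opening"]<.077:break
if s["opening"]>.077:
    robot.move_linear([*t,.0655],speed=.015,threshold=60);p("down")
    robot.dwell(.5);p("hold")
c=viewer.capture("wrist");cv2.imwrite("pics/m.png",c["frame"])
E
```

```text
0.069 17.66 [ 0.5612 -0.1688  0.0684] [  3.1  -1.6 -15.8] 0.0798
0.0695 17.91 [ 0.5612 -0.1688  0.0686] [  5.2  -2.  -22.7] 0.0803
0.07 18.16 [ 0.5612 -0.1688  0.0686] [  6.2  -1.8 -28.4] 0.0801
0.0705 18.41 [ 0.5611 -0.1688  0.0687] [  6.6  -2.4 -33.4] 0.08
0.071 18.66 [ 0.5611 -0.1688  0.0688] [  7.9  -2.6 -37.8] 0.08
0.0715 18.91 [ 0.5611 -0.1688  0.0689] [ 10.4  -2.9 -43.1] 0.0799
0.072 19.16 [ 0.5611 -0.1688  0.069 ] [ 10.8  -3.2 -47.5] 0.0797
0.0725 19.41 [ 0.5611 -0.1688  0.0691] [ 11.1  -4.8 -53.3] 0.0795
0.073 19.66 [ 0.561  -0.1688  0.0695] [ 12.8  -4.8 -53.1] 0.0797
0.0735 19.91 [ 0.561  -0.1688  0.0696] [ 13.4  -5.8 -57. ] 0.0798
0.074 20.16 [ 0.561  -0.1688  0.0698] [ 14.6  -5.9 -62.2] 0.0795
down 20.55 [ 0.5611 -0.1689  0.0682] [0.3 0.2 3. ] 0.0798
hold 21.05 [ 0.5611 -0.1689  0.0675] [0.6 0.4 7.8] 0.0795
```

View pics/m.png

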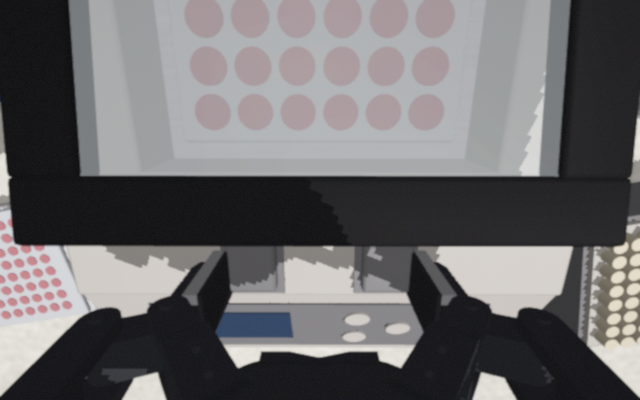

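```bash
python3 - <<'E'
from h import *
z=np.load("t2.npz");t=z["t"];yaw=float(z["yaw"])
def p(n):
    s=sensors.get_state();print(n,round(s["t"],2),np.round(s["eef_pos"],4),np.round(s["contact_force"],1),round(s["opening"],4));return s
robot.gripper_open();p("open")
robot.move_linear([*t,.0711],speed=.03);p("pre")
robot.close_gripper(20);s=p("closed")
if s["opening"]>.074:
    robot.move_linear([*t,.0645],speed=.015,threshold=60);p("down")
    robot.dwell(1);p("hold")
c=viewer.capture("wrist");cv2.imwrite("pics/n.png",c["frame"])
E
```

```text
open 21.33 [ 0.5601 -0.1689  0.0666] [-0.9  0.3 -0.4] 0.0853
pre 21.62 [ 0.5614 -0.1688  0.0713] [ 0.6 -0.2 -0.3] 0.0853
closed 21.84 [ 0.5613 -0.1688  0.0712] [-0.3  0.4  2.4] 0.0804
down 22.43 [ 0.5614 -0.1688  0.0668] [-7.6  2.5 32.7] 0.0807
hold 23.43 [ 0.5614 -0.1689  0.0669] [-8.5  1.8 32.6] 0.0805
```

Both buttons are held down hard against a stop (33 N) and the lid is up. I'll release both together, retreat and check.

```bash
python3 - <<'E'
from h import *
z=np.load("t2.npz");t=z["t"];yaw=float(z["yaw"])
t=t-.01*np.array([np.cos(yaw),np.sin(yaw)])
robot.gripper_open()
robot.move_linear([*np.load("t2.npz")["t"],.098],speed=.08)
robot.move_linear([*t,.26],speed=.15)
robot.dwell(.3)
s=sensors.get_state();print(s["t"],s["eef_pos"],s["contact_force"],s["opening"])
a=viewer.capture("wrist")["frame"];b=viewer.capture("scene")["frame"][180:400,200:400]
cv2.imwrite("pics/o.png",np.vstack([a[:300],cv2.resize(b,(273,300))[:, :].copy() if 0 else cv2.copyMakeBorder(cv2.resize(b,(273,300)),0,0,0,367,cv2.BORDER_CONSTANT)]))
E
```

```text
25.8083 [ 0.55185143 -0.17225198  0.25950946] [-0.44836165 -0.23720901  0.92198048] 0.0853636219390028
```

```bash
python3 - <<'E'
from h import *
c=viewer.capture("top")
for l,z in(("lid_edge",.12),("bottle",0),("plate",0),("tube_rack",0),("tip_box",0)):
    for r in models.spot_point("top",l)[:1]: print(l,round(r["p"],2),onz(c,r["centre"],z).round(3))
robot.sign_off();print(sensors.get_state()["t"])
E
```

```text
lid_edge 0.64 [ 0.594 -0.165  0.12 ]
plate 0.73 [0.441 0.034 0.   ]
tube_rack 0.82 [0.583 0.058 0.   ]
the job is handed in; nothing more can be done
the job is handed in; nothing more can be done
```

The lid is open and the job is handed in at about 26 s, but I did not keep the buttons down while the lid rose, as the task asked.

- **What happened:** I tried to wedge the fingertips down onto the button tops by closing the gripper, because it has no part-open position. On the second close the fingers pressed both buttons far enough to free the lid, then slid off them while it rose. The lid edge position in the picture matched fully risen (0.2 rad). I could not redo this without touching the lid.
- **Proper press afterwards:** With the lid already up, I gripped the buttons' outer sides, one fingertip on each, and carried both down about 4.4 mm to a hard stop at 33 N. I held them for 1 s, then released both together and moved clear. I could not tell whether that stop was the buttons' own or the rail, so the full 5.5 mm is not confirmed.
- **Unplanned contact:** The fingertips touched the rail between and beside the buttons several times, at up to about 46 N. The highest tool force I read was about 64 N, in an upward pull on the gripped buttons.
- **Last checks:** The plate and tube rack were within about 8 mm of where I first measured them, about the spread of these measurements. The final check did not find the bottle or tip box, but both looked undisturbed in earlier wrist pictures. I saw no contact with the lid. The picture limit stopped me viewing the last image, so the lid being up at the end rests on the earlier images and a weak final detection of its front edge.

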